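Start the wing cap on its thread and close the glue tank

TASK

The wing cap lies loose on the slanted filler neck of the glue tank and has not caught its thread. Holding it gently by its wing, turn it backward (anticlockwise) until it drops a little onto the thread start, letting it sink, then turn it forward (clockwise) until it is fully home, and let go. Do not squeeze the wing hard and leave the things around the tank where they are.

Things in the scene. Friction and masses are not known exactly. Their poses are not given: they have to be found in the camera images.
- glue_tank: grey box-shaped steel tank, 150 (x) x 190 (y) x 109 mm high, screwed to the table, immovable; origin at the centre of its underside; its filler neck is on the -x side. A bar handle stands on the rear half of its top, up to 133 mm above the table
- filler_neck: dark steel filler neck, fixed to the tank. Origin on the neck's axis, 30 mm toward the tank's -x side and 112 mm above the table. Its z axis is the neck's axis, pointing out of the tank and leaning 35 degrees from vertical toward the tank's -x side (toward the robot). The cap moves only along and about this axis
- wing_cap: aluminium screw cap, 0.53 kg: fluted skirt 70 mm across, 30 mm high, with a flat-sided wing (grip bar) on top, 64 long, 18 thick, 30 mm high, centred. Origin on the axis at the skirt's underside; z along the axis, outward (wing at z = 30 to 60 mm), x along the wing, y across it. Friction against turning about 0.05 N m; it stays turned as it is left. A keeper prevents pulling it off
- masking_tape: roll of tan masking tape lying flat, 103 mm across, 25 mm high, loose bystander; origin at the centre of its underside
- sanding_block: wooden block 62 x 110 x 26 mm, loose bystander; origin at the centre of its underside
- tape_measure: black tape measure with a yellow disc, 32 x 76 x 63 mm, loose bystander; origin at the centre of its underside
- wing_grip (a point): point on the cap's axis inside the wing, 52 mm from the cap's origin (22 mm above the skirt's top, 8 mm below the wing's top edge): where to grip the wing across its 18 mm thickness, tool along the axis. At a firm stop or jam the wing slips round on the cap above 0.6 N m, harmlessly (clutch). Do not squeeze hard: grip with 20 to 40 N
- loose_seat (a point): point on the neck's axis, 46 mm from the neck's origin, where (within 0.5 mm) the cap's origin stands while uncaught. From there the thread start lies 0.4 to 1.3 rad anticlockwise (seen from outside, looking against z), unrelated to the wing's direction and invisible. Turned clockwise while uncaught the cap jams after 0.2 to 1.0 rad
- start_seat (a point): point on the neck's axis, 39 mm from the neck's origin, where the cap's origin stands (within 1.5 mm) once dropped onto the thread start. The start is open over 0.45 rad, then a firm stop ends the backward turn. The cap drops there by its weight (4 N along the axis) only if the grip is slackened, or if it is pressed lightly along the axis
- home_seat (a point): point on the neck's axis, 34 mm from the neck's origin, where the cap's origin stands when fully home. From the thread start the single right-handed thread takes the cap down 3.1 mm per rad clockwise, to a firm stop after 1.7 to 2.25 rad

How it is judged:
On the way, in this order (a step that is already met when the one before it is completed fails the run):
1. the cap has dropped onto the thread start: its origin stands less than 41.5 mm but still more than 37 mm along the neck's axis (z of wing_cap in the frame of filler_neck between 0.037 and 0.0415 m), for 0.1 s.
2. the cap is screwed home: its origin stands less than 35.3 mm along the neck's axis (z of wing_cap in the frame of filler_neck below 0.0353 m), for 0.2 s.
At the end, for the whole second after the job is handed in: the cap is screwed home, its origin at most 1.3 mm above the fully home height along the neck's axis (34 mm from the neck's origin), and at rest (turning slower than 0.1 rad/s); masking tape, sanding block and tape measure are within 30 mm of where they stood (z of wing_cap in the frame of filler_neck below 0.0353 m and angular speed of wing_cap below 0.1 rad/s); the robot touches nothing.
It fails at once if a bystander (masking tape, sanding block, tape measure) is moved more than 30 mm (distance of any of masking_tape, sanding_block, tape_measure from where it was at the start of the episode above 0.03 m).
It fails at once if the fingers press on the wing cap with more than 160 N in all (both pads together) (contact force between the fingers and wing_cap above 160 N).
It also fails if it takes over 72 s, if anything falls off the work surface, if the arm or the gripper's body presses on something with over 40 N, if the wrist force passes 120 N, or if a joint passes its speed limit or range.

ROBOT

A 6-joint arm with a two-finger parallel gripper is mounted at the origin on a cart in front of the work surface, level with it; the furniture and walls round the work are solid. World frame = base frame: x ahead of the robot, y to its left, z up, the work surface at z = 0. Lengths are in m, angles in rad, forces in N, time in s.
With the tool pointing down it reaches from about 0.3 to 0.875 m from the base axis. Payload 4.2 kg.
Tool frame: the origin (TCP) lies at the very end of the fingers, on their centre line; the grasp point (between the pads) lies ctrl.grip_depth behind it (ctrl.grip_depth is the distance from the TCP to the grasp point, in m); z points along the fingers, y is the line along which they close (so a half turn about z gives the same grasp; the last joint's range is limited). The gripper opens to 85 mm and grips with 20 to 120 N. Pads are 22 mm wide; open, the fingers measure 114 mm over their backs; the gripper's body (76 mm by 85 mm) begins 54 mm behind the grasp point. The pads swing forward as they close: fully open they stand 13 mm farther back than shut.
Start: joints at [-1.246, 0.32, 1.565, -0, 1.257, -0.02], TCP at [0.194, -0.541, 0.231] pointing down, gripper open.
Joint ranges: [-3.11, 3.11], [-0.84, 2.01], [0.21, 2.61], [-1.34, 4.49], [0.05, 2.63], [-2.56, 2.56]. Speed limits (rad/s): [2.57, 2.57, 3.14, 3.14, 3.14, 3.14].

INTERFACE

Orientations are given as a 3x3 rotation matrix whose columns are the frame's x, y, z axes.
In Python, from workcell import status, cams, order, ctrl gives the robot as it stands.
- The arm moves only by the tool arm_command, never from a script. Its argument "steps" is one flat list of numbers, 6 for each row, row after row: the shift along the tool's x, y, z in units of 60 mm (1.0 is 60 mm), then the turn, a rotation vector about the tool's x, y, z in units of 10 degrees (1.0 is 10 degrees). A call has 1 to 8 rows; each row is the pose to reach, as a shift and turn from the pose commanded when the call began, along the tool's axes at that moment; what a row does not reach only later rows make up. A row lasts 1/8 s, in which the tool goes at most 62.5 mm and 10.7 degrees, less where a joint would pass 70% of its speed; a pose out of reach is approached as far as the arm can. A call with a gripper value outside its range is refused whole. "hand" is the finger opening in mm, from 0 to 85.4, set as the call begins (left out, the last holds). The fingers move at their own pace and stop on an object; "force" is the grip in N (left out, the last holds). Time passes only in rows, so rows that repeat a pose let the fingers close. It gives the time, the measured TCP pose, the force, the opening and the grip force at its end, in the units of the state.
- status.get_state(): the state, without advancing time (a new reading comes with each control period).
- cams.snapshot(name): name is "side" or "top" or "wrist"; returns the picture (384x512x3 uint8, blue, green, red); there is no depth.
- cams.camera_info(name): a dict with "camera_matrix" (3x3 intrinsics, pixels), "position" and "attitude" of the camera in the world. Camera axes: x right, y down, z forward; pixel columns grow to the right and rows downward; lengths in m; the calibration is good to about 2 mm. The wrist camera is an equidistant fisheye: a pixel r from the principal point sees the ray r / f radians off the axis. A picture is of the moment at which its call begins: read the wrist's pose just before it. camera_info takes no time and is no camera call; for the wrist camera it gives the pose at the moment of the call.
- order.sign_off(): hands the job in; it is judged then, once.
Trained networks look in the newest picture that a camera, given by its name, has taken for a name from the list of things; names that differ only in an ending like _2 or _b are one class to them, and where a whole thing is asked for, a point or a joint stands for the part that bears it (a point fixed in the world has none). Each returns a list of dicts, best first, with "score" (0 to 1); they miss things now and then, are a little off and sometimes report something else, mostly with a low value. They report only what shows in the picture. A call takes as long as a camera call.
- cams.recognise(camera, target): "at" ([row, column] in pixels, amid what is visible of it).
- cams.cut_out(camera, target): "pixels" (384x512 bool, what is visible of it) and "at" ([row, column] in pixels, amid what is visible of it).
The state is a dict: "time": time; "q": joint angles; "joint_vel": joint speeds; "effort": joint torques, N m; "tool_pos": TCP position; "eef_rot": TCP orientation; "force": force on the tool from outside, world axes, zero at the start; "torque": the same for the moment, N m; "width": finger opening in m; "finger_force": force on a finger pad.
Only numpy, scipy, OpenCV 4.12 (cv2) and the standard library are available. Lean on these libraries where they do the work, as an engineer would, in place of code of your own. Each camera call takes 0.05 s, during which the arm holds its last target. There are 200 camera calls.

## Working session

There is one attempt and no reset: what is moved stays moved. The work goes in short steps, Python scripts to look and compute and a tool call to move; the robot and the scene stay as the last step left them, time stands still between calls to the robot, and variables do not carry over. Pictures are saved under pics/ and viewed, at most 10 in all, crops included, and the job is handed in when it is done.

Besides the shell and the picture viewer there is one more tool, called as name(argument=value, ...), one argument or row to a line, values as JSON. arm_command: Moves the arm, as the interface text tells. Its arguments: {"type":"object","properties":{"steps":{"type":"array"},"hand":{"type":"number"},"force":{"type":"number"}},"required":["steps"]}

```bash
mkdir -p pics; ls; python3 - <<'E'
from workcell import status,cams,order,ctrl
import cv2,numpy as np
print(ctrl.grip_depth); s=status.get_state(); print(s)
for n in ["side","top"]:
    im=cams.snapshot(n); cv2.imwrite(f"pics/{n}0.png",im); print(n,cams.camera_info(n))
    for t in ["wing_cap","filler_neck","glue_tank","masking_tape","sanding_block","tape_measure"]:
        print(t,[(np.round(d["at"],1),round(d["score"],2)) for d in cams.recognise(n,t)][:2])
print(cams.camera_info("wrist"))
a=np.hstack([cv2.imread("pics/side0.png"),cv2.imread("pics/top0.png")])
E
```

```text
pics
0.0187
{'time': 0.0, 'q': array([-1.24600859e+00,  3.20270349e-01,  1.56570013e+00, -9.78601178e-06,
        1.25737989e+00, -1.99575381e-02]), 'joint_vel': array([-0.00121728,  0.00072752,  0.00108818, -0.00063401, -0.00096184,
        0.00049991]), 'effort': array([ 1.97425061e-04, -4.15521526e+01, -2.34157187e+01, -1.64689541e-04,
        8.13889346e-03, -1.75146545e-05]), 'tool_pos': array([ 0.19419167, -0.54070157,  0.23048644]), 'eef_rot': array([[ 9.41160554e-01,  3.37959299e-01, -5.69722101e-04],
       [ 3.37959778e-01, -9.41159085e-01,  1.66284608e-03],
       [ 2.57751652e-05, -1.75754830e-03, -9.99998455e-01]]), 'force': array([-0.30711495,  0.73829298, -0.39530196]), 'torque': array([ 0.02708082, -0.02976074, -0.04273716]), 'finger_force': 0.0, 'width': 0.08526736620993525}
side {'camera_matrix': array([[462.77438472,   0.        , 251.26164087],
       [  0.        , 462.77438472, 200.73007423],
       [  0.        ,   0.        ,   1.        ]]), 'position': array([0.46788761, 0.92125696, 1.00177298]), 'attitude': array([[-0.99946515, -0.01393677,  0.02958335],
  
[... 735 characters left out ...]
 -0.98744544]])}
wing_cap [(array([174.3, 235.5]), 0.74)]
filler_neck [(array([173.4, 243.1]), 0.7)]
glue_tank [(array([165.9, 247.9]), 0.85)]
masking_tape [(array([149.3, 343.9]), 0.93)]
sanding_block [(array([214. , 340.9]), 0.89)]
tape_measure [(array([223.2, 181.4]), 0.81), (array([172.1, 244.1]), 0.53)]
{'camera_matrix': array([[297.31863964,   0.        , 254.36319618],
       [  0.        , 297.31863964, 190.27096588],
       [  0.        ,   0.        ,   1.        ]]), 'position': array([ 0.26963448, -0.51291012,  0.37385516]), 'attitude': array([[ 0.33808297, -0.89317169, -0.29655393],
       [-0.94111573, -0.32120916, -0.10547922],
       [-0.00104479,  0.31475229, -0.94917327]])}
```

```bash
python3 - <<'E'
import cv2,numpy as np
a=cv2.imread("pics/side0.png")[130:330,140:340]; b=cv2.imread("pics/top0.png")[100:260,160:400]
a=cv2.resize(a,(400,400),interpolation=2)
b=cv2.resize(b,(400,267),interpolation=2); b=cv2.copyMakeBorder(b,0,133,0,0,0)
cv2.imwrite("pics/ab.png",np.hstack([a,b]))
E
```

```text
(no output)
```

View pics/ab.png

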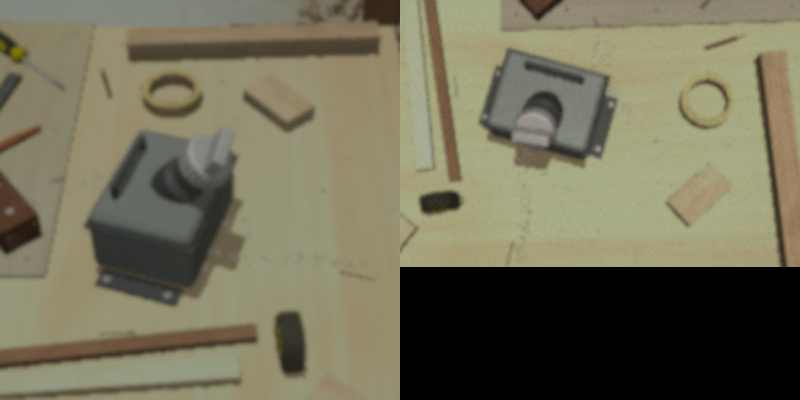

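The left half (side view, 2x) shows the cap at about (205,33)·2 with its wing running up-right; the right half (top view) shows the tank yawed slightly clockwise, corners near (510,50), (608,75), (585,157), (490,128) in the crop. Now I'll compute a coarse pose.

```bash
cat > h.py <<'E'
from workcell import status,cams,order,ctrl
import cv2,numpy as np
from scipy.spatial.transform import Rotation as Ro
from scipy.optimize import least_squares
def ray(ci,uv):
    K=ci["camera_matrix"]; d=np.linalg.inv(K)@[uv[0],uv[1],1]; return ci["position"],ci["attitude"]@(d/np.linalg.norm(d))
def onz(ci,uv,z):
    p,d=ray(ci,uv); return p+d*(z-p[2])/d[2]
def proj(ci,P,fish=False):
    c=(np.atleast_2d(P)-ci["position"])@ci["attitude"]; K=ci["camera_matrix"]
    if fish:
        r=np.hypot(c[:,0],c[:,1]); th=np.arctan2(r,c[:,2]); q=c[:,:2]*(th/np.maximum(r,1e-9))[:,None]
    else: q=c[:,:2]/c[:,2:]
    return q*K[0,0]+K[:2,2]
def neckframe(x,y,yaw):
    "tank pose -> neck frame R (z axis out), origin"
    Rz=Ro.from_euler('z',yaw).as_matrix(); R=Rz@Ro.from_euler('y',-np.radians(35)).as_matrix()
    return R, np.array([x,y,0])+Rz@[-.03,0,.112]
E
python3 - <<'E'
from h import *
ct,cs=cams.camera_info("top"),cams.camera_info("side")
c=[onz(ct,(160+(x-400)/1.667,100+y/1.667),.109) for x,y in [(510,50),(608,75),(585,157),(490,128)]]
print(np.round(c,3)); m=np.mean(c,0); print(m)
v=[c[1]-c[0],c[2]-c[3],]; print([np.linalg.norm(a) for a in (c[1]-c[0],c[2]-c[3],c[3]-c[0],c[2]-c[1])])
w=c[0]-c[1]+c[3]-c[2]; yaw=np.arctan2(w[1],w[0])-np.pi/2; print("yaw",yaw)
# triangulate cap
p1,d1=ray(ct,(235.5,174.3));p2,d2=ray(cs,(245.4,205.5))
t=np.linalg.lstsq(np.c_[d1,-d2],p2-p1,rcond=None)[0];a,b=p1+t[0]*d1,p2+t[1]*d2;print("cap",(a+b)/2,np.linalg.norm(a-b))
R,o=neckframe(m[0],m[1],yaw); print(R,o,"capmid",o+R[:,2]*.08)
tape=onz(ct,(343.9,149.3),.0125);print(tape,onz(ct,(340.9,214),.026),onz(ct,(181.4,223.2),.04))
E
```

```text
[[ 0.681  0.086  0.109]
 [ 0.631 -0.09   0.109]
 [ 0.483 -0.046  0.109]
 [ 0.538  0.122  0.109]]
[0.58319814 0.01820689 0.109     ]
[np.float64(0.18291937673940728), np.float64(0.17691195802079013), np.float64(0.1472529397422333), np.float64(0.15471534425864225)]
yaw -0.2924640108452179
cap [0.52317673 0.05438421 0.19380344] 0.010936837356755266
[[ 0.78436788  0.28831248 -0.5492203 ]
 [-0.23617176  0.95753638  0.16536924]
 [ 0.57357644  0.          0.81915204]] [0.55447205 0.02685626 0.112     ] capmid [0.51053442 0.0400858  0.17753216]
[ 0.63811659 -0.28352158  0.0125    ] [ 0.4295036  -0.26334506  0.026     ] [0.40698157 0.22902913 0.04      ]
```

```bash
cat >> h.py <<'E'
def cmd(p,Rt):
    s=status.get_state(); R0,p0=s["eef_rot"],s["tool_pos"]
    return np.round(np.r_[R0.T@(p-p0)/.06, Ro.from_matrix(R0.T@Rt).as_rotvec()/np.radians(10)],2)
E
python3 - <<'E'
from h import *
R,o=neckframe(.583,.018,-.292)
T=np.c_[R[:,1],np.cross(-R[:,2],R[:,1]),-R[:,2]]
print(T,cmd(o+R[:,2]*.21,T))
s=status.get_state();ci=cams.camera_info("wrist");print(s["eef_rot"].T@(ci["position"]-s["tool_pos"]))
E
```

```text
[[ 0.28786814  0.78447738  0.54929698]
 [ 0.95767005 -0.23580778 -0.16511438]
 [ 0.          0.57357644 -0.81915204]] [ 7.23 -8.07 -0.88 -3.24  1.63 -5.18]
[ 0.08041186 -0.00113809 -0.14247952]
```

arm_command(
  steps=[7.23, -8.07, -0.88, -3.24, 1.63, -5.18, 7.23, -8.07, -0.88, -3.24, 1.63, -5.18, 7.23, -8.07, -0.88, -3.24, 1.63, -5.18, 7.23, -8.07, -0.88, -3.24, 1.63, -5.18, 7.23, -8.07, -0.88, -3.24, 1.63, -5.18, 7.23, -8.07, -0.88, -3.24, 1.63, -5.18, 7.23, -8.07, -0.88, -3.24, 1.63, -5.18, 7.23, -8.07, -0.88, -3.24, 1.63, -5.18],
)

```text
time: 1.7
tool_pos: [0.3616, -0.1263, 0.2649]
eef_rot: [[0.29, 0.791, 0.539], [0.957, -0.238, -0.165], [-0.002, 0.563, -0.826]]
force: [-0.1, -0.1, 0.3]
width: 0.0852
finger_force: 0.0
```

```bash
python3 - <<'E'
from h import *
R,o=neckframe(.583,.018,-.292)
T=np.c_[R[:,1],np.cross(-R[:,2],R[:,1]),-R[:,2]]
print(status.get_state()["q"],cmd(o+R[:,2]*.21,T))
E
```

```text
[-0.42638647 -0.29906754  2.24933461  0.12869793  0.60080499 -0.21728229] [ 3.36  0.45 -0.08 -0.07  0.02 -0.  ]
```

arm_command(
  steps=[3.36, 0.45, -0.08, -0.07, 0.02, 0, 3.36, 0.45, -0.08, -0.07, 0.02, 0, 3.36, 0.45, -0.08, -0.07, 0.02, 0, 3.36, 0.45, -0.08, -0.07, 0.02, 0, 3.36, 0.45, -0.08, -0.07, 0.02, 0, 3.36, 0.45, -0.08, -0.07, 0.02, 0],
)

```text
time: 2.45
tool_pos: [0.4395, 0.0619, 0.2832]
eef_rot: [[0.283, 0.787, 0.548], [0.959, -0.233, -0.161], [0.001, 0.572, -0.82]]
force: [0.1, -0.1, -0.6]
width: 0.0855
finger_force: 0.0
```

```bash
python3 - <<'E'
from h import *
import pickle
s=status.get_state(); ci=cams.camera_info("wrist"); im=cams.snapshot("wrist"); cv2.imwrite("pics/w1.png",im)
pickle.dump(ci,open("w1.pkl","wb"))
print(s["q"],s["tool_pos"]); print(s["eef_rot"])
for t in ["wing_cap","wing_grip","filler_neck","glue_tank"]:
    print(t,[(np.round(d["at"],1),round(d["score"],2)) for d in cams.recognise("wrist",t)][:2])
m=cams.cut_out("wrist","wing_cap"); np.save("m1.npy",m[0]["pixels"])
v=im.copy()
cs,_=cv2.findContours(m[0]["pixels"].astype(np.uint8),0,1); cv2.drawContours(v,cs,-1,(0,0,255),1)
R,o=neckframe(.583,.018,-.292)
for z in (.046,.098,.106):
    u=proj(ci,o+R[:,2]*z,True)[0]; cv2.circle(v,tuple(int(a) for a in u),2,(0,255,0),-1)
cv2.imwrite("pics/w1v.png",cv2.resize(v,(800,600)))
E
```

```text
[ 0.36403562 -0.1502162   2.10888969 -0.53244753  0.75018752  0.96614963] [0.43953811 0.06188916 0.28323744]
[[ 2.83315078e-01  7.86719716e-01  5.48456611e-01]
 [ 9.59026606e-01 -2.32848285e-01 -1.61399022e-01]
 [ 7.31388672e-04  5.71711259e-01 -8.20454570e-01]]
wing_cap [(array([172.9, 259.8]), 0.85)]
wing_grip [(array([172.1, 259.4]), 0.58), (array([320.9, 198.6]), 0.32)]
filler_neck [(array([172.1, 257.7]), 0.95)]
glue_tank [(array([147.5, 251.8]), 0.75)]
```

View pics/w1v.png

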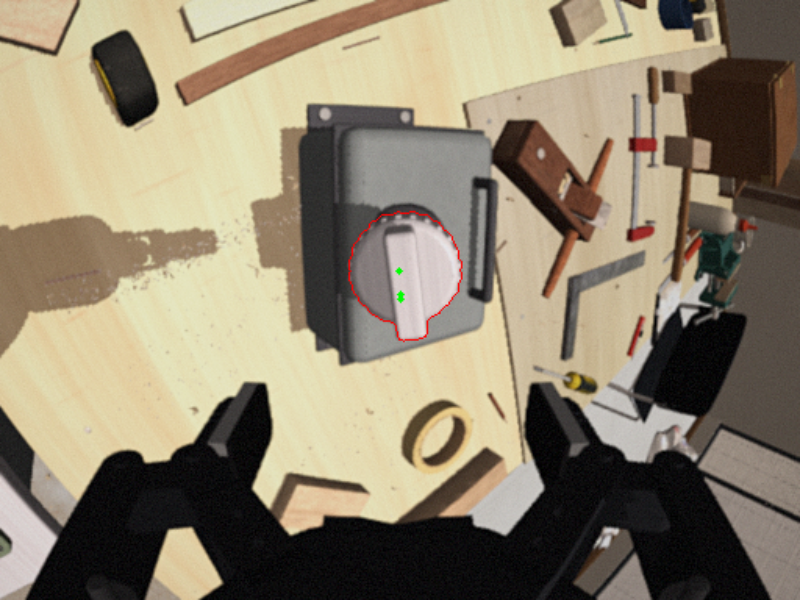

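The wrist picture shows the cap (outlined) at about (405,275) of 800x600, its wing nearly vertical in the image from (398,230) to (413,338), so the tool is nearly aligned. Next is a model fit.

```bash
cat >> h.py <<'E'
a_=np.linspace(0,2*np.pi,60,endpoint=False)
ring=lambda r,z:np.c_[r*np.cos(a_),r*np.sin(a_),0*a_+z]
SK=np.r_[ring(.035,0),ring(.035,.03)]
WG=np.array([[i*.032,j*.009,k] for i in(-1,1) for j in(-1,1) for k in(.03,.06)])
BX=np.array([[i*.075,j*.095,k] for i in(-1,1) for j in(-1,1) for k in(0.0,.109)])
def cappts(p,L):
    x,y,yaw,ph,cz=p; R,o=neckframe(x,y,yaw); Rc=R@Ro.from_euler('z',ph).as_matrix()
    return o+R[:,2]*cz+L@Rc.T
def sil(p,ci,fish,s=4):
    im=np.zeros((384*s,512*s),np.uint8)
    for L in (SK,WG):
        h=cv2.convexHull(((proj(ci,cappts(p,L),fish)+.5)*s).astype(np.float32)); cv2.fillPoly(im,[np.round(h).astype(np.int32)],1)
    return cv2.resize(im.astype(np.float32),(512,384),interpolation=cv2.INTER_AREA)
def fit(views,p0,sig):
    from scipy.optimize import minimize
    blur=lambda m:cv2.GaussianBlur(m.astype(np.float32),(0,0),1.2)
    tg=[blur(m) for _,_,m in views]
    def f(d):
        p=np.array(p0)+d*np.array([.01,.01,.05,.1,.002])
        return sum(((blur(sil(p,c,fi))-t)**2).sum() for (c,fi,m),t in zip(views,tg)) + ((p-p0)**2/np.array(sig)**2).sum()
    r=minimize(f,np.zeros(5),method='Powell',options=dict(xtol=1e-3,ftol=1e-5,maxiter=30))
    return np.array(p0)+r.x*np.array([.01,.01,.05,.1,.002]),r.fun
E
cat > fit1.py <<'E'
from h import *
import pickle
ci=pickle.load(open("w1.pkl","rb")); m1=np.load("m1.npy")
V=[(ci,True,m1)]
for n in ("top","side"):
    c=cams.camera_info(n); cams.snapshot(n); d=cams.cut_out(n,"wing_cap")[0]; print(n,d["score"]); np.save("m_%s.npy"%n,d["pixels"]); V.append((c,False,d["pixels"]))
p0=[.583,.018,-.27,np.pi/2-.05,.046]; sg=[.02,.02,.05,.3,.0005]
for name,vv in (("w",V[:1]),("all",V)):
    p,f=fit(vv,p0,sg); print(name,np.round(p,4),f)
np.save("p1.npy",p)
im=cv2.imread("pics/w1.png"); s=4
z=cv2.resize(im,None,fx=s,fy=s,interpolation=2)
for L,c in((SK,(0,0,255)),(WG,(0,255,0))):
    for u in (proj(ci,cappts(p,L),True)+.5)*s: cv2.circle(z,tuple(int(a) for a in u),3,c,-1)
R,o=neckframe(*p[:3]); Rz=Ro.from_euler('z',p[2]).as_matrix()
for u in (proj(ci,BX@Rz.T+[p[0],p[1],0],True)+.5)*s: cv2.circle(z,tuple(int(a) for a in u),5,(255,0,0),-1)
cv2.imwrite("pics/f1.png",cv2.resize(z[260:980,720:1320],None,fx=.83,fy=.83))
E
python3 fit1.py
```

```text
top 0.86
side 0.73
w [ 0.589   0.026  -0.263   1.6834  0.0461] 18.98496268043613
all [ 0.5891  0.026  -0.2608  1.6849  0.046 ] 48.71155017927408
```

View pics/f1.png

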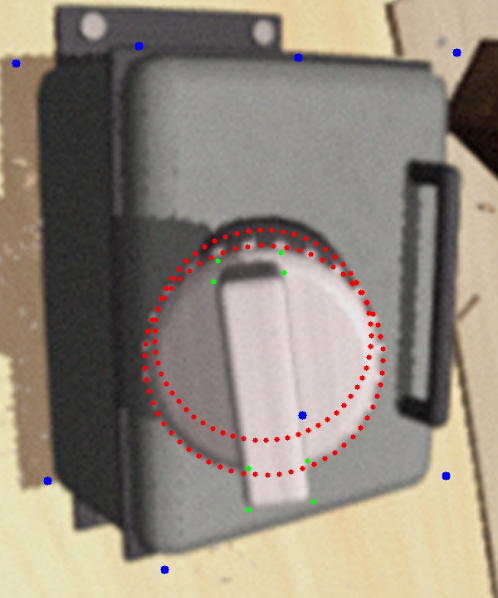

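The skirt fit is good; the wing's top corners, about (222,280), (282,272), (308,497), (249,503) in the crop, are slightly off the model and the tank corners are off by some mm. I'll take a second wrist view with a wide baseline.

arm_command(
  steps=[-2.3, 0.3, 0, 0, 0, 0, -2.3, 0.3, 0, 0, 0, 0, -2.3, 0.3, 0, 0, 0, 0, -2.3, 0.3, 0, 0, 0, 0, -2.3, 0.3, 0, 0, 0, 0],
)

```text
time: 3.58
tool_pos: [0.4134, -0.0765, 0.2931]
eef_rot: [[0.288, 0.786, 0.547], [0.958, -0.237, -0.164], [0.001, 0.571, -0.821]]
force: [0.8, 0.2, 0.6]
width: 0.0854
finger_force: 0.0
```

```bash
cat > fit2.py <<'E'
from h import *
import pickle
ci=pickle.load(open("w1.pkl","rb")); m1=np.load("m1.npy")
c2=cams.camera_info("wrist"); im2=cams.snapshot("wrist"); cv2.imwrite("pics/w2.png",im2); pickle.dump(c2,open("w2.pkl","wb"))
d=cams.cut_out("wrist","wing_cap")[0]; print(d["score"],d["at"]); np.save("m2.npy",d["pixels"])
V=[(ci,True,m1),(c2,True,d["pixels"])]
V2=V+[(cams.camera_info(n),False,np.load("m_%s.npy"%n)) for n in ("top","side")]
p0=[.586,.022,-.27,np.pi/2+.1,.046]; sg=[.02,.02,.05,.3,.0005]; sg2=[.02,.02,.02,.3,.01]
for name,vv,s in (("w",V,sg),("all",V2,sg),("w freez",V,sg2)):
    p,f=fit(vv,p0,s); print(name,np.round(p,4),f,cappts(p,np.array([[0,0,.052]])))
    if name=="w": P=p
np.save("p2.npy",P); p=P
out=[]
for c,n in((ci,1),(c2,2)):
    im=cv2.imread(f"pics/w{n}.png"); s=4
    z=cv2.resize(im,None,fx=s,fy=s,interpolation=2)
    Rz=Ro.from_euler('z',p[2]).as_matrix()
    for L,k in((cappts(p,SK),(0,0,255)),(cappts(p,WG),(0,255,0)),(BX@Rz.T+[p[0],p[1],0],(255,0,0))):
        for u in (proj(c,L,True)+.5)*s: cv2.circle(z,tuple(int(a) for a in u),4,k,-1)
    u=proj(c,cappts(p,np.array([[0,0,.05]])),True)[0]*s
    a,b=int(u[0])-350,int(u[1])-450
    z=cv2.copyMakeBorder(z,500,500,500,500,0)[b+500:b+1300,a+500:a+1200]
    out.append(cv2.resize(z,(400,457)))
cv2.imwrite("pics/f2.png",np.hstack(out))
E
python3 fit2.py
```

```text
0.7 [33.0, 240.6]
w [ 0.5887  0.0243 -0.27    1.6733  0.0442] 94.54130501863791 [[0.50657943 0.04699544 0.19079812]]
all [ 0.5888  0.0245 -0.2699  1.6719  0.0444] 124.65627937996527 [[0.5065922 0.0472274 0.1909499]]
w freez [ 0.5885  0.0243 -0.27    1.6827  0.0416] 59.87409674756938 [[0.50785207 0.0465943  0.18868224]]
```

View pics/f2.png

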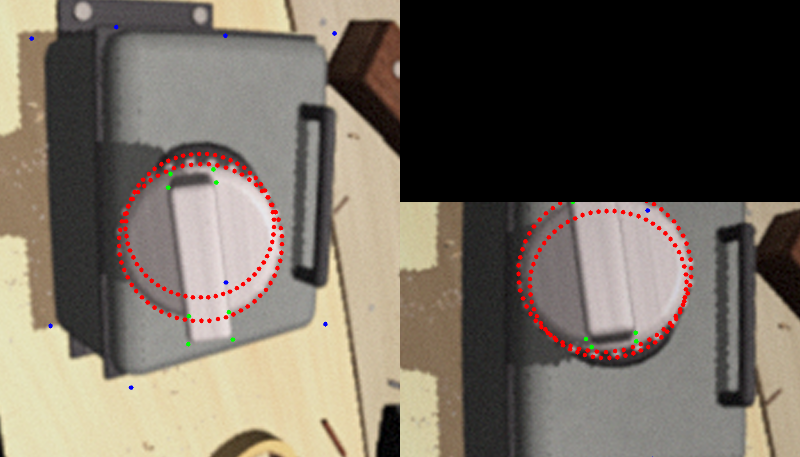

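```bash
cat >> h.py <<'E'
def tool(yaw,ph):
    R,_=neckframe(0,0,yaw); w=R@[np.cos(ph),np.sin(ph),0]; z=-R[:,2]
    return np.c_[w,np.cross(z,w),z],R[:,2]
G=np.array([.507,.047,.190])
E
python3 - <<'E'
from h import *
T,a=tool(-.27,1.675); print(cmd(G+a*.035,T))
E
```

```text
[ 2.4  -0.24  1.35 -0.02  0.06 -0.69]
```

arm_command(
  steps=[2.4, -0.24, 1.0, 0, 0.06, -0.69, 2.4, -0.24, 1.0, 0, 0.06, -0.69, 2.4, -0.24, 1.35, 0, 0.06, -0.69, 2.4, -0.24, 1.35, 0, 0.06, -0.69, 2.4, -0.24, 1.35, 0, 0.06, -0.69, 2.4, -0.24, 1.35, 0, 0.06, -0.69],
)

```text
time: 4.42
tool_pos: [0.4877, 0.0513, 0.2196]
eef_rot: [[0.186, 0.813, 0.552], [0.981, -0.12, -0.153], [-0.059, 0.569, -0.82]]
force: [0.1, -0.6, 0.7]
width: 0.0855
finger_force: 0.0
```

```bash
cat > fit3.py <<'E'
from h import *
import pickle
s=status.get_state(); T,a=tool(-.27,1.675); print(cmd(G+a*.035,T), s["q"])
c3=cams.camera_info("wrist"); im=cams.snapshot("wrist"); cv2.imwrite("pics/w3.png",im); pickle.dump((c3,s),open("w3.pkl","wb"))
d=cams.cut_out("wrist","wing_cap")[0]; print(d["score"],d["at"]); np.save("m3.npy",d["pixels"])
V=[(pickle.load(open("w1.pkl","rb")),True,np.load("m1.npy")),(pickle.load(open("w2.pkl","rb")),True,np.load("m2.npy")),(c3,True,d["pixels"])]
p0=[.586,.022,-.27,np.pi/2+.1,.046]
for nm,vv in (("3",V[2:]),("123",V)):
    for sg in ([.02,.02,.02,.3,.0005],[.02,.02,.02,.3,.01]):
        p,f=fit(vv,p0,sg); g=cappts(p,np.array([[0,0,.052]]))[0]; print(nm,np.round(p,4),round(f,1),g, "in tool (mm)",np.round(s["eef_rot"].T@(g-s["tool_pos"])*1e3,1))
z=cv2.resize(im,(800,600),interpolation=2)
for L,k in((cappts(p,SK),(0,0,255)),(cappts(p,WG),(0,255,0))):
    for u in (proj(c3,L,True)+.5)*1.5625: cv2.circle(z,tuple(int(q) for q in u),2,k,-1)
cv2.imwrite("pics/f3.png",z)
E
python3 fit3.py
```

```text
[ 0.02 -0.01  0.01 -0.01  0.   -0.02] [ 0.27519019 -0.0101836   2.1665717  -0.6242031   0.53401258  0.9151359 ]
0.7 [204.9, 254.7]
3 [ 0.5884  0.025  -0.2691  1.683   0.0435] 126.9 [0.50674155 0.04756382 0.19019375] in tool (mm) [ 1.6 -0.8 35.2]
3 [ 0.5878  0.0237 -0.2677  1.7068  0.0395] 52.4 [0.50825132 0.04551545 0.18694284] in tool (mm) [ 0.1 -1.2 39. ]
123 [ 0.5883  0.0241 -0.2768  1.7024  0.0426] 199.3 [0.50721111 0.04710089 0.18949252] in tool (mm) [ 1.3 -0.8 36.1]
123 [ 0.588   0.024  -0.2738  1.7083  0.0407] 121.4 [0.5079086  0.04647082 0.18795602] in tool (mm) [ 0.9 -1.  37.9]
```

View pics/f3.png

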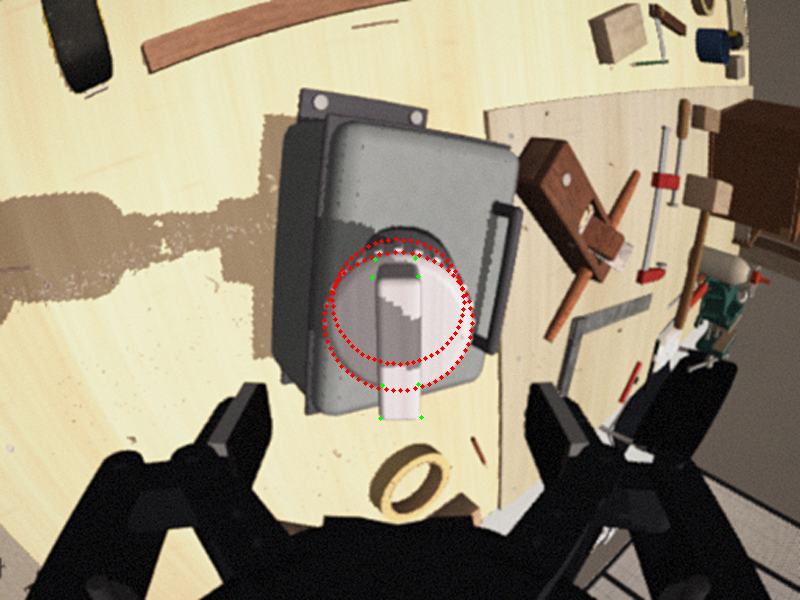

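The picture shows the wing centred and parallel between the pads (wing at columns 378–421, fingers at 268 and 528), with about 36 mm still to go to the grip point. Descending.

arm_command(
  steps=[0.01, -0.02, 0.4, 0, 0, -0.1, 0.01, -0.02, 0.7, 0, 0, -0.1, 0.01, -0.02, 0.88, 0, 0, -0.1, 0.01, -0.02, 0.88, 0, 0, -0.1],
)

```text
time: 5.03
tool_pos: [0.516, 0.0435, 0.1744]
eef_rot: [[0.172, 0.817, 0.55], [0.983, -0.103, -0.154], [-0.069, 0.567, -0.821]]
force: [-0.3, -0.1, 0.0]
width: 0.0853
finger_force: 0.0
```

arm_command(
  steps=[0, 0, 0, 0, 0, 0, 0, 0, 0, 0, 0, 0, 0, 0, 0, 0, 0, 0, 0, 0, 0, 0, 0, 0, 0, 0, 0, 0, 0, 0, 0, 0, 0, 0, 0, 0],
  hand=12,
  force=25,
)

```text
time: 5.78
tool_pos: [0.517, 0.0443, 0.1756]
eef_rot: [[0.171, 0.816, 0.552], [0.983, -0.102, -0.153], [-0.068, 0.569, -0.82]]
force: [1.2, -0.8, 5.2]
width: 0.0176
finger_force: 27.7
```

```bash
python3 - <<'E'
from h import *
s=status.get_state(); print(s["q"],s["force"],s["torque"],s["width"],s["finger_force"])
print("tcp in tool-axis force",s["eef_rot"].T@s["force"])
im=cams.snapshot("wrist"); cv2.imwrite("pics/w4.png",im[100:340,120:400]); 
E
```

```text
[ 0.23358521  0.09426921  2.19358126 -0.76526651  0.41079906  1.02664638] [ 1.21316113 -0.83123074  5.23112565] [-0.22324387 -0.50670929 -0.08947394] 0.017633081567416584 27.6544851064682
tcp in tool-axis force [-0.96797536  4.05074104 -3.49025797]
```

View pics/w4.png

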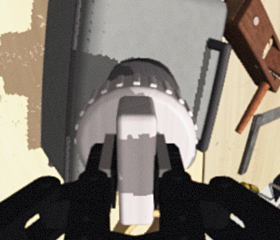

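Gripped: the wing is between the pads (width 17.6 mm). Start turning backward with a slight press.

arm_command(
  steps=[0, 0, 0.02, 0, 0, -0.8, 0, 0, 0.02, 0, 0, -1.6, 0, 0, 0.02, 0, 0, -2.3, 0, 0, 0.02, 0, 0, -2.3],
)

```text
time: 6.32
tool_pos: [0.5171, 0.0442, 0.1747]
eef_rot: [[-0.163, 0.818, 0.552], [0.944, 0.291, -0.153], [-0.286, 0.497, -0.82]]
force: [-2.9, -0.0, 8.7]
width: 0.0177
finger_force: 28.2
```

```bash
cat > st.py <<'E'
from h import *
s=status.get_state(); R=s["eef_rot"]; _,a=tool(-.27,0)
print("t",s["time"],"q6",s["q"][5],"F tool",np.round(R.T@s["force"],1),"M tool",np.round(R.T@s["torque"],2),"grip",s["finger_force"],s["width"])
d=s["tool_pos"]-np.array([.517,.0443,.1756]); print("dz along axis mm",d@a*1e3,"lat",np.linalg.norm(d-a*(d@a))*1e3, "axis err",-R[:,2]-a)
E
python3 st.py
```

```text
t 6.325 q6 0.6278905044971701 F tool [-2.   2.  -8.8] M tool [-0.21 -0.14 -0.18] grip 28.203481435775757 0.017727731947745882
dz along axis mm -0.8232802753583339 lat 0.36913918377205435 axis err [ 6.27311311e-04 -4.26086669e-05  4.30937791e-04]
```

arm_command(
  steps=[0, 0, 0.02, 0, 0, -0.8, 0, 0, 0.02, 0, 0, -1.5, 0, 0, 0.02, 0, 0, -1.5],
)

```text
time: 6.7
tool_pos: [0.5171, 0.0439, 0.174]
eef_rot: [[-0.368, 0.748, 0.552], [0.837, 0.525, -0.153], [-0.404, 0.406, -0.82]]
force: [-13.1, 5.6, 16.8]
width: 0.0175
finger_force: 30.0
```

```bash
python3 st.py
```

```text
t 6.7 q6 0.3700251605753571 F tool [  2.7  -0.  -21.9] M tool [ 0.19  0.26 -0.01] grip 30.028813183307648 0.017485706694207157
dz along axis mm -1.3911091479037812 lat 0.7995423938572082 axis err [0.00081084 0.00019693 0.00050982]
```

arm_command(
  steps=[0, 0, -0.01, 0, 0, -0.8, 0, 0, -0.01, 0, 0, -1.5, 0, 0, -0.01, 0, 0, -1.5],
)

```text
time: 7.08
tool_pos: [0.5167, 0.0437, 0.1743]
eef_rot: [[-0.549, 0.628, 0.551], [0.673, 0.723, -0.154], [-0.496, 0.287, -0.82]]
force: [-8.0, 1.8, 12.7]
width: 0.0175
finger_force: 29.3
```

```bash
python3 st.py
```

```text
t 7.075 q6 0.10650456081030135 F tool [ -0.7  -0.1 -15. ] M tool [ 0.26  0.12 -0.05] grip 29.274428486824036 0.017453324452371452
dz along axis mm -0.9587607932652259 lat 1.0760948876382692 axis err [0.00135958 0.000872   0.0007527 ]
```

arm_command(
  steps=[0, 0, 0, 0, 0, -0.8, 0, 0, 0, 0, 0, -1.5, 0, 0, 0, 0, 0, -1.5],
)

```text
time: 7.45
tool_pos: [0.5171, 0.0435, 0.1732]
eef_rot: [[-0.694, 0.464, 0.55], [0.461, 0.874, -0.154], [-0.552, 0.147, -0.821]]
force: [2.5, -2.3, 3.5]
width: 0.0172
finger_force: 27.6
```

```bash
python3 st.py
```

```text
t 7.45 q6 -0.15556349976466252 F tool [-4.7 -0.4 -1.2] M tool [ 0.36 -0.47 -0.42] grip 27.632708251476288 0.017224531550925008
dz along axis mm -2.1206337811439915 lat 1.3193234675605487 axis err [0.00250485 0.00136277 0.00142964]
```

The axial force fell and the cap sank, so this is the opening. Follow it down.

arm_command(
  steps=[0, 0, 0.04, 0, 0, 0, 0, 0, 0.07, 0, 0, 0, 0, 0, 0.07, 0, 0, 0],
)

```text
time: 7.82
tool_pos: [0.5197, 0.0426, 0.1693]
eef_rot: [[-0.693, 0.466, 0.549], [0.464, 0.872, -0.155], [-0.551, 0.147, -0.821]]
force: [7.6, -4.3, -0.5]
width: 0.0176
finger_force: 26.6
```

```bash
python3 st.py
```

```text
t 7.825 q6 -0.1400698346425422 F tool [-7.  -0.3  5.2] M tool [ 0.45 -0.76 -0.03] grip 26.564051806926727 0.01759441057610862
dz along axis mm -6.933654077208015 lat 1.4555415012167707 axis err [0.00336602 0.00183085 0.00191837]
```

arm_command(
  steps=[0, 0, 0.02, 0, 0, 0, 0, 0, 0.03, 0, 0, 0],
)

```text
time: 8.07
tool_pos: [0.5204, 0.0424, 0.1683]
eef_rot: [[-0.693, 0.466, 0.55], [0.464, 0.872, -0.155], [-0.552, 0.148, -0.821]]
force: [-1.6, -3.1, 9.5]
width: 0.0176
finger_force: 28.1
```

```bash
python3 st.py
```

```text
t 8.075 q6 -0.13422772533333469 F tool [-5.6 -2.1 -8.2] M tool [ 0.5  -0.55 -0.04] grip 28.107184767723083 0.017628755301878976
dz along axis mm -8.17604347321054 lat 1.4711311954435333 axis err [0.00291521 0.00176447 0.00162904]
```

Seated on the thread start (sunk about 7 mm, contact). Now forward.

arm_command(
  steps=[0, 0, 0, 0, 0, 0, 0, 0, 0.005, 0, 0, 0.9, 0, 0, 0.01, 0, 0, 1.8, 0, 0, 0.015, 0, 0, 2.7, 0, 0, 0.02, 0, 0, 3.6, 0, 0, 0.02, 0, 0, 3.6],
)

```text
time: 8.82
tool_pos: [0.5217, 0.0429, 0.1675]
eef_rot: [[-0.286, 0.784, 0.551], [0.889, 0.432, -0.153], [-0.358, 0.446, -0.82]]
force: [3.1, -2.2, 2.3]
width: 0.0172
finger_force: 27.1
```

```bash
python3 st.py
```

```text
t 8.825 q6 0.4991403188843093 F tool [-3.6  2.5  0.2] M tool [-0.39 -0.62  0.05] grip 27.053593397140503 0.017222698567624883
dz along axis mm -9.444827554778204 lat 0.5923925071909794 axis err [1.62339961e-03 8.63881573e-05 1.07707864e-03]
```

arm_command(
  steps=[0, 0, 0.009, 0, 0, 0.9, 0, 0, 0.018, 0, 0, 1.8, 0, 0, 0.026, 0, 0, 2.7, 0, 0, 0.035, 0, 0, 3.6, 0, 0, 0.044, 0, 0, 4.5, 0, 0, 0.053, 0, 0, 5.4, 0, 0, 0.053, 0, 0, 5.4],
)

```text
time: 9.7
tool_pos: [0.5242, 0.0425, 0.1665]
eef_rot: [[0.465, 0.691, 0.554], [0.872, -0.465, -0.153], [0.152, 0.554, -0.819]]
force: [-1.0, -2.0, 10.5]
width: 0.0179
finger_force: 28.4
```

```bash
python3 st.py
```

```text
t 9.7 q6 1.4524628054432764 F tool [-0.7  6.  -8.8] M tool [-1.14 -0.11  0.05] grip 28.402352035045624 0.017859245248996028
dz along axis mm -11.669865161889243 lat 0.8877751293647836 axis err [-0.00098799 -0.00021695 -0.00062708]
```

arm_command(
  steps=[0, 0, 0.005, 0, 0, 0.9, 0, 0, 0.014, 0, 0, 1.8, 0, 0, 0.022, 0, 0, 2.7, 0, 0, 0.03, 0, 0, 3.5, 0, 0, 0.03, 0, 0, 3.5],
)

```text
time: 10.32
tool_pos: [0.5248, 0.0419, 0.1667]
eef_rot: [[0.776, 0.3, 0.556], [0.45, -0.88, -0.154], [0.443, 0.369, -0.817]]
force: [-13.5, -0.8, 26.0]
width: 0.0181
finger_force: 32.4
```

```bash
python3 st.py
```

```text
t 10.325 q6 2.068288836859777 F tool [  0.7   6.3 -28.6] M tool [-1.25  0.05 -0.41] grip 32.36945629119873 0.018092121650082633
dz along axis mm -11.938099130210322 lat 1.6051361711358931 axis err [-0.0028078   0.00088753 -0.00206848]
```

arm_command(
  steps=[0, 0, -0.03, 0, 0, 0.5, 0, 0, -0.03, 0, 0, 1.4, 0, 0, -0.03, 0, 0, 1.4],
)

```text
time: 10.7
tool_pos: [0.5242, 0.0417, 0.1667]
eef_rot: [[0.826, 0.103, 0.554], [0.224, -0.962, -0.155], [0.517, 0.252, -0.818]]
force: [0.4, -5.4, 11.3]
width: 0.0176
finger_force: 32.4
```

```bash
python3 st.py; python3 - <<'E'
from h import *
im=cams.snapshot("wrist"); cv2.imwrite("pics/w5.png",im[60:340,100:420])
E
```

```text
t 10.7 q6 2.306376868251433 F tool [ 5.   8.1 -8.2] M tool [-1.57  0.82 -0.41] grip 32.36745335860178 0.017594663058278004
dz along axis mm -11.673023927702108 lat 1.2721181817269116 axis err [-0.00071948  0.00177651 -0.00081998]
```

View pics/w5.png

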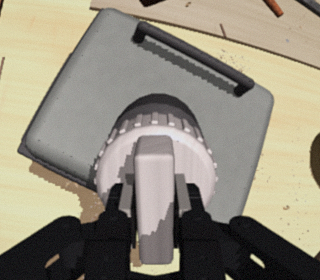

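The picture shows the wing still square between the pads; the torque has reached about 0.4 N m, which suggests the stop, but the axial reading is ambiguous. I'll release, back off, check the height and regrip to confirm.

arm_command(
  steps=[0, 0, 0, 0, 0, 0, 0, 0, 0, 0, 0, 0, 0, 0, 0, 0, 0, 0, 0, 0, 0, 0, 0, 0, 0, 0, -0.5, 0, 0, 0, 0, 0, -1.1, 0, 0, 0, 0, 0, -1.1, 0, 0, 0, 0, 0, -1.1, 0, 0, 0],
  hand=85,
)

```text
time: 11.75
tool_pos: [0.4858, 0.0523, 0.2174]
eef_rot: [[0.83, 0.104, 0.548], [0.223, -0.963, -0.154], [0.512, 0.25, -0.822]]
force: [0.1, 0.2, 0.3]
width: 0.0848
finger_force: 0.0
```

arm_command(
  steps=[0, 0, 0, 0, 0, -1.0, 0, 0, 0, 0, 0, -2.0, 0, 0, 0, 0, 0, -3.0, 0, 0, 0, 0, 0, -4.0, 0, 0, 0, 0, 0, -5.0, 0, 0, 0, 0, 0, -6.0, 0, 0, 0, 0, 0, -7.0, 0, 0, 0, 0, 0, -7.0],
)

```text
time: 12.75
tool_pos: [0.4861, 0.0519, 0.217]
eef_rot: [[0.188, 0.815, 0.548], [0.98, -0.122, -0.155], [-0.059, 0.566, -0.822]]
force: [0.7, 1.1, 0.1]
width: 0.0849
finger_force: 0.0
```

```bash
cat > fit4.py <<'E'
from h import *
import pickle
s=status.get_state(); print(s["q"][5],s["tool_pos"],s["force"])
c=cams.camera_info("wrist"); im=cams.snapshot("wrist"); cv2.imwrite("pics/w6.png",im)
d=cams.cut_out("wrist","wing_cap")[0]; print(d["score"],d["at"])
q=.588,.024,-.272
c3=pickle.load(open("w3.pkl","rb"))[0]
# same pose tank, fit only cap z/phi (tight tank), before and after
for nm,v,ph in (("before",[(c3,True,np.load("m3.npy"))],1.70),("after",[(c,True,d["pixels"])],None)):
    for p0h in ([ph] if ph else [0.3,.6,.9,1.2]):
        p,f=fit(v,[*q,p0h,.040],[.0007,.0007,.005,.5,.02]); print(nm,np.round(p,4),round(f,1))
z=cv2.resize(im,(800,600),interpolation=2)
for L,k in((cappts(p,SK),(0,0,255)),(cappts(p,WG),(0,255,0))):
    for u in (proj(c,L,True)+.5)*1.5625: cv2.circle(z,tuple(int(q) for q in u),2,k,-1)
cv2.imwrite("pics/f4.png",z[100:500,150:650])
E
python3 fit4.py
```

```text
0.9228083235746386 [0.48606471 0.05187327 0.21703638] [0.72286912 1.07292794 0.12107508]
0.96 [200.1, 257.3]
before [ 0.5879  0.0236 -0.2721  1.7005  0.0398] 51.1
after [ 0.5881  0.0232 -0.2743  0.5172  0.0281] 59.9
after [ 0.5879  0.0229 -0.2798  0.5097  0.0277] 60.3
after [ 0.5879  0.023  -0.273   0.507   0.0269] 57.6
after [ 0.588   0.0231 -0.2736  0.5106  0.0278] 58.9
```

View pics/f4.png

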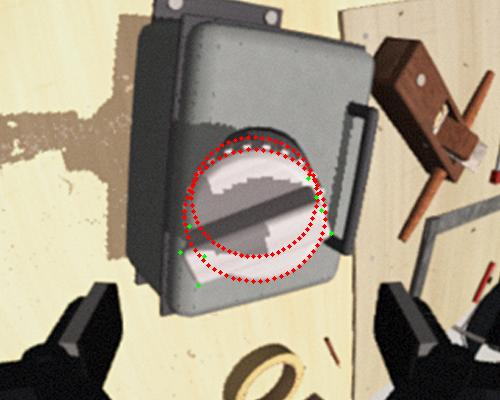

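The cap has sunk 12 mm between the two fits (39.8 → 27.8 mm under the same bias), which matches fully home. I'll regrip half-turned and check for a firm stop.

arm_command(
  steps=[0, 0, 0, 0, 0, -1.0, 0, 0, 0, 0, 0, -2.0, 0, 0, 0, 0, 0, -3.0, 0, 0, 0, 0, 0, -4.0, 0, 0, 0, 0, 0, -5.0, 0, 0, 0, 0, 0, -6.0, 0, 0, 0, 0, 0, -7.0, 0, 0, 0, 0, 0, -8.0],
)

```text
time: 13.85
tool_pos: [0.4863, 0.0522, 0.2182]
eef_rot: [[-0.771, 0.322, 0.549], [0.285, 0.946, -0.154], [-0.569, 0.038, -0.821]]
force: [-0.0, 0.6, -0.4]
width: 0.0851
finger_force: 0.0
```

```bash
python3 - <<'E'
from h import *
T,a=tool(-.27,.51+np.pi); P=np.array([.5242,.0417,.1667])
print(cmd(P+a*.055,T),cmd(P,T),status.get_state()["q"][5])
E
```

```text
[-0.04  0.    0.16 -0.   -0.02 -3.32] [-0.05  0.    1.08 -0.   -0.02 -3.32] -0.4793366674556152
```

arm_command(
  steps=[-0.04, 0, 0.1, 0, 0, -1.0, -0.04, 0, 0.1, 0, 0, -2.0, -0.04, 0, 0.1, 0, 0, -3.3, -0.04, 0, 0.1, 0, 0, -3.3, -0.05, 0, 0.5, 0, 0, -3.3, -0.05, 0, 0.9, 0, 0, -3.3, -0.05, 0, 1.07, 0, 0, -3.3, -0.05, 0, 1.07, 0, 0, -3.3],
)

```text
time: 14.85
tool_pos: [0.5239, 0.0414, 0.167]
eef_rot: [[-0.823, -0.147, 0.549], [-0.272, 0.95, -0.154], [-0.499, -0.276, -0.822]]
force: [-0.1, -0.0, -0.1]
width: 0.085
finger_force: 0.0
```

arm_command(
  steps=[0, 0, 0, 0, 0, 0, 0, 0, 0, 0, 0, 0, 0, 0, 0, 0, 0, 0, 0, 0, 0, 0, 0, 0, 0, 0, 0, 0, 0, 0, 0, 0, 0, 0, 0, 0],
  hand=12,
  force=30,
)

```text
time: 15.6
tool_pos: [0.5253, 0.0421, 0.1695]
eef_rot: [[-0.82, -0.147, 0.554], [-0.274, 0.95, -0.152], [-0.503, -0.276, -0.819]]
force: [0.7, 0.6, 5.8]
width: 0.0173
finger_force: 34.4
```

```bash
python3 st.py
```

```text
t 15.6 q6 -0.9108147997327785 F tool [-3.6 -1.2 -4.4] M tool [ 0.43 -0.37 -0.04] grip 34.414982199668884 0.017252023268519344
dz along axis mm -9.88777792296545 lat 3.565449235171972 axis err [-0.00082171 -0.0006783  -0.00042864]
```

arm_command(
  steps=[0, 0, 0, 0, 0, 0.9, 0, 0, 0, 0, 0, 1.8, 0, 0, 0, 0, 0, 2.5, 0, 0, 0, 0, 0, 2.5],
)

```text
time: 16.1
tool_pos: [0.5251, 0.0411, 0.1696]
eef_rot: [[-0.806, 0.213, 0.553], [0.152, 0.976, -0.155], [-0.573, -0.041, -0.819]]
force: [0.7, -4.3, 7.5]
width: 0.0174
finger_force: 34.3
```

```bash
python3 st.py
```

```text
t 16.1 q6 -0.4749701570891967 F tool [-5.5 -4.3 -5.1] M tool [ 0.98 -0.78 -0.4 ] grip 34.25162136554718 0.017360542730110173
dz along axis mm -9.869544434402696 lat 3.83109083946763 axis err [-0.00010321  0.00204244 -0.00045379]
```

The torque saturates at about 0.4 N m (free turning is about 0.05) and the cap does not sink over a 0.43 rad turn, so this is a firm stop and the cap is home. Release and retreat.

arm_command(
  steps=[0, 0, 0, 0, 0, 0, 0, 0, 0, 0, 0, 0, 0, 0, 0, 0, 0, 0, 0, 0, 0, 0, 0, 0, 0, 0, -0.5, 0, 0, 0, 0, 0, -1.2, 0, 0, 0, 0, 0, -1.8, 0, 0, 0, 0, 0, -1.8, 0, 0, 0],
  hand=85,
)

```text
time: 17.1
tool_pos: [0.4644, 0.0591, 0.2583]
eef_rot: [[-0.805, 0.213, 0.554], [0.154, 0.976, -0.151], [-0.573, -0.036, -0.819]]
force: [0.7, 0.8, -0.3]
width: 0.085
finger_force: 0.0
```

```bash
sed -i 's/\[0.3,.6,.9,1.2\]/[-.3,.1,.5]/' fit4.py; python3 fit4.py
```

```text
-0.6812741933256683 [0.464387   0.05907873 0.25826298] [ 0.72689992  0.81911102 -0.30554099]
0.66 [183.5, 253.3]
before [ 0.5879  0.0236 -0.2721  1.7005  0.0398] 51.1
after [ 0.5879  0.0242 -0.2719  0.1166  0.0299] 31.2
after [ 0.5882  0.024  -0.2716  0.1272  0.0296] 29.8
after [ 0.5878  0.0241 -0.2724  0.1059  0.0294] 30.4
```

View pics/f4.png

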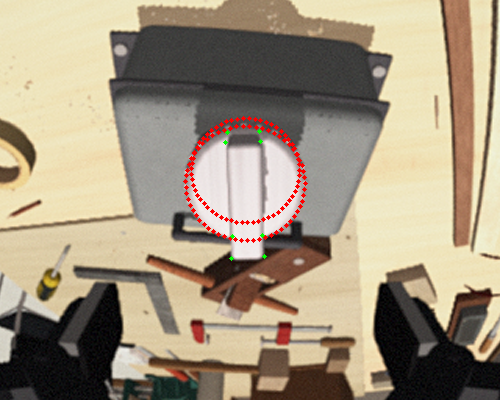

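The picture shows the fingers well clear of the cap (wing at about (245,195)), seated low on the neck. The bystanders were never approached. Handing in.

```bash
python3 -c "
from workcell import order
print(order.sign_off())"
```

```text
the job is handed in; nothing more can be done
None
```

The cap dropped onto its thread start, was screwed clockwise to a firm stop (about 12 mm total sink, matching fully home, by the first camera fit; a rougher final fit read about 10 mm), then released, and the job was handed in at about 17 s of the 72 s allowed; the judge returned no verdict.

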